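# Feed a short steel blank through the guard of a bench shear with a push stick

## Task

Get the short steel blank ready to be cut: close the shear's sliding side guide by its knob until the blank is snug and square between it and the fixed fence, then feed the blank under the guard with the wooden push stick until it sits hard against the back gauge with both contact pins pressed in. Push gently, feel for the gauge rather than ramming it, keep the gripper itself off the blank, and leave the bottle, the tape and the screwdriver alone. At the end the blank stays home with the guide still snug, and the push stick stands on its sole on the bench again, clear of the shear.

Things in the scene. Friction and masses are not known exactly. Their poses are not given: they have to be found in the camera images.
- shear: Small grey bench shear, fixed. Origin on the bench under the front face of its guard; x is the feed direction (away from the operator), y to the left along the guard, z up. Flat dark steel table 30 mm above the bench from x = -135 mm to behind the guard. Side frames at y = -76 to -52 and 88 to 112 mm, x = 0 to 98 mm, up to 107 mm high; a lever is parked at the left towards the rear.
- slot (a point): Point on the shear's table under the guard's front plate, at x = 0, y = -5 mm in the shear's frame. The guard's lower edge is 15 mm above the table, so only lower things pass; the guard's top is 75 mm above the table. Behind it a back gauge bar crosses the feed path, clamped with its front face between x = 105 and 135 mm, different every time: to be found by touch.
- fence_face (a point): Middle of the inner face of the fixed fence on the right, 5 mm above the table, at x = -10 mm, y = -30 mm in the shear's frame. The fence is a bare metal bar 10 mm high along the shear's x from -108 to +88 mm. A blank that bears on it has its centre at y = -5 mm.
- guide (a joint): Travel of the sliding side guide (m): 0 = fully open, grows as it slides to the right (the shear's -y) towards the fence; at most 0.070. Its inner face is at y = 78 mm minus this value in the shear's frame, 50 mm from the fence at 0.058. It stays where it is left; sliding it takes about 1.2 N, with the blank in front of it about 3 N.
- guide_knob (a point): Centre of the round black knob on the sliding side guide: 18 mm in diameter, 26 mm high, from 26 to 52 mm above the shear's table. It travels with the guide; it is 12 mm behind (left of) the guide's inner face, at x = -55 mm in the shear's frame.
- guide_face (a point): Point on the guide's inner face (the face that bears on the blank), 5 mm above the table, at x = -55 mm in the shear's frame. The guide bar is 10 mm high and runs along the shear's x from -102 to +78 mm.
- strip_center (a point): Centre of the steel blank: a flat plate 80 mm long (its x), 50 mm wide (its y), 5 mm thick, 0.16 kg, lying loose and a little askew on the shear's table in front of the guard, between fence and guide. Fully fed, it lies wholly under and behind the guard, its rear edge 25 to 55 mm past the guard's front face.
- strip: The same steel blank; origin at the centre of its underside, x along its 80 mm length (about the feed direction), y along its width to the left.
- stick_grip (a point): Middle of the upright handle of the wooden push stick, 58 mm above its sole's underside; the place to grasp. The handle is 22 mm thick (y), 32 mm deep (x), upright from the sole to 88 mm above its underside, a little deeper (40 mm) above 74 mm. Axes: x points along the sole to the toe, z up. About 0.11 kg.
- stick_toe (a point): Middle of the push stick's toe, the flat rubber-faced front end of its sole that bears on the blank's rear edge: 130 mm ahead (+x) of the handle's middle, 4 mm above the sole's underside. The sole is 8 mm thick, 32 mm wide and reaches from 50 mm behind the handle's middle to the toe. Feeding takes 2 to 6 N, with short peaks of up to 20 N if the sole is pressed on the table.
- push_stick: The push stick; origin under the handle's middle on the sole's underside, same axes. It starts standing on its sole on the bench at the right, beyond the bag sealer. Between it and the shear stand the bag sealer, whose raised arm reaches about 150 mm above the bench, and the block heater, about 120 mm high.
- pin_right (a joint): Right sprung contact pin in the back gauge (m): 0 = out, about 5 mm proud of the gauge face; 0.005 = pressed flush by the blank. The spring is very light (0.15 N), so a blank left there stays.
- pin_left (a joint): Left sprung contact pin in the back gauge, 28 mm from the right one; same values.
- small_bottle: Small white bottle with a cap, 40 mm in diameter, 75 mm high, standing to the left of the shear's front end; origin at the centre of its underside. Bystander.
- white_tape: Roll of white tape, 72 mm in diameter, 19 mm high, lying on the bench in front of the heater; origin at the centre of its underside. Bystander.
- driver: Screwdriver, 178 mm long, lying on the bench between the heater and the bag sealer; origin at the centre of its underside. Bystander.

How it is judged:
On the way, in this order (a step that is already met when the one before it is completed fails the run):
1. guide closed: the blank, still in front of the guard, lies within 2.5 mm of the fence and 2 degrees of square, the guide within 2.5 mm of its edge (y of strip in the frame of shear below -0.0025 m and angle between the x axis of strip and the x axis of shear, either way round below 0.035 rad and x of strip in the frame of shear below -0.03 m and y of guide_face in the frame of strip below 0.0275 m), for 0.2 s.
2. the push stick, bearing on the blank, presses both contact pins in (over 3.5 mm) (contact force between push_stick and strip above 0.3 N and value of joint each of pin_right, pin_left above 0.0035 m), for 0.05 s.
At the end, for the whole second after the job is handed in: Both pins pressed over 3.5 mm; blank at rest flat on the shear's table, within 3 mm of the fence and 2 degrees of square, guide within 3 mm of its edge; push stick at rest on its sole on the bench, off the shear, handle at least 150 mm from the blank (value of joint each of pin_right, pin_left above 0.0035 m and y of strip in the frame of shear between -0.008 and -0.002 m and angle between the x axis of strip and the x axis of shear, either way round below 0.035 rad and y of guide_face in the frame of strip below 0.028 m and height (world z) of strip between 0.027 and 0.034 m and linear speed of strip below 0.01 m/s and height (world z) of push_stick below 0.006 m and angle between push_stick's own z axis and vertical below 0.1 rad and linear speed of push_stick below 0.02 m/s and contact force between push_stick and shear below 0.1 N and horizontal distance between push_stick and strip above 0.15 m); the robot touches nothing.
It fails at once if the blank is rammed or squeezed: over 40 N on it (contact force between strip and anything else above 40 N).
It fails at once if the gripper touches the blank (contact force between the fingers and strip above 1 N).
It fails at once if the small bottle is shifted by over 20 mm (distance of small_bottle from where it was at the start of the episode above 0.02 m).
It fails at once if the tape roll is shifted by over 20 mm (distance of white_tape from where it was at the start of the episode above 0.02 m).
It fails at once if the screwdriver is shifted by over 20 mm (distance of driver from where it was at the start of the episode above 0.02 m).
It also fails if it takes over 72 s, if anything falls off the work surface, if the arm or the gripper's body presses on something with over 40 N, if the wrist force passes 120 N, or if a joint passes its speed limit or range.

## Robot

A 6-joint arm with a two-finger parallel gripper is mounted at the origin on a cart in front of the work surface, level with it; the furniture and walls round the work are solid. World frame = base frame: x ahead of the robot, y to its left, z up, the work surface at z = 0. Lengths are in m, angles in rad, forces in N, time in s.
With the tool pointing down it reaches from about 0.325 to 0.9 m from the base axis. Payload 3.5 kg.
Tool frame: the origin (TCP) lies on the centre line of the jaws, within the pads' length; the fingertips stand 14 mm ahead of it and the grasp point (between the pads) lies 5 mm behind it; z points along the fingers, x is the direction in which the jaws open and shut, and the axes are right-handed (so a half turn about z gives the same grasp; the last joint's range is limited). The gripper opens to 85 mm and grips with 20 to 120 N. Pads are 22 mm wide; open, the fingers measure 114 mm over their backs; the gripper's body (76 mm by 85 mm) begins 54 mm behind the grasp point. The pads swing forward as they close: fully open they stand 13 mm farther back than shut.
Start: joints at [-1.434, 0.276, -0.026, 1.268, 0, 1.467], TCP at [0.148, -0.607, 0.245] pointing down, gripper open.
Joint ranges: [-3.12, 3.12], [-0.85, 1.88], [-1.08, 1.24], [-1.95, 2.15], [-1.57, 1.53], [-3.14, 3.14]. Speed limits (rad/s): [2.57, 2.57, 3.14, 3.14, 3.14, 3.14].

## Interface

Orientations are given as a unit quaternion [x, y, z, w].
In Python, from bench import sensors, capture, ticket, spotter gives the robot as it stands.
- The arm moves only by the tool move_arm, never from a script. Its arguments are lists of equal length, an entry for each row: "linear": the shift along the tool's x, y, z in m, a list of three; "yaw": the turn about the tool's z in degrees; "gripper": the finger opening in m, from 0 to 0.0854. A call has 1 to 12 rows; each row is the pose to reach, as a shift and turn from the pose commanded when the call began, along the tool's axes at that moment; what a row does not reach only later rows make up. A row lasts 1/8 s, in which the tool goes at most 62.5 mm and 10.7 degrees, less where a joint would pass 70% of its speed; a pose out of reach is approached as far as the arm can. A call with a gripper value outside its range is refused whole. The fingers move at their own pace and stop on an object; "newtons" is the grip in N (left out, the last holds). Time passes only in rows, so rows that repeat a pose let the fingers close. It gives the time, the measured TCP pose, the force and the opening at its end, in the units of the state.
- sensors.sense(): the state, without advancing time (a new reading comes with each control period).
- capture(name): name is "side" or "top"; returns a dict with "pixels" (420x560x3 uint8, blue, green, red), "vertical_fov" (degrees; the focal length in pixels is half the picture's height over the tangent of half this angle, whatever the lens; pixels are square), "cx", "cy" (the principal point, pixels), "extrinsics" (4x4, takes a point from camera to world coordinates). Camera axes: x right, y down, z forward; pixel columns grow to the right and rows downward; lengths in m; the calibration is good to about 2 mm. A picture is of the moment at which its call begins. There is no depth.
- ticket.sign_off(): hands the job in, once; it reports no verdict.
Trained networks look in the newest picture that a camera, given by its name, has taken for a name from the list of things; names that differ only in an ending like _2 or _b are one class to them, and where a whole thing is asked for, a point or a joint stands for the part that bears it (a point fixed in the world has none). Each returns a list of dicts, best first, with "conf" (0 to 1); they miss things now and then, are a little off and sometimes report something else, mostly with a low value. They report only what shows in the picture. A call takes as long as a camera call.
- spotter.boxes_of(camera, thing): "centre" ([x, y, z] in m, in world coordinates, good to about 4 mm: the middle of the surface that is visible of it).
- spotter.silhouettes(camera, thing): "region" (420x560 bool, what is visible of it).
- spotter.landmark_of(camera, thing): "centre" ([x, y, z] in m, in world coordinates, good to about 4 mm: a listed point, or the origin of a listed thing).
The state is a dict: "time": time; "q": joint angles; "qd": joint speeds; "joint_torque": joint torques, N m; "tool_pos": TCP position; "orientation": TCP orientation; "contact_force": force on the tool from outside, world axes, zero at the start; "torque": the same for the moment, N m; "opening": finger opening in m.
Only numpy, scipy, OpenCV 4.12 (cv2) and the standard library are available. Lean on these libraries where they do the work, as an engineer would, in place of code of your own. Each camera call takes 0.05 s, during which the arm holds its last target.

## Working session

There is one attempt and no reset: what is moved stays moved. The work goes in short steps, Python scripts to look and compute and a tool call to move; the robot and the scene stay as the last step left them, time stands still between calls to the robot, and variables do not carry over. Pictures are saved under pics/ and viewed, and the job is handed in when it is done.

Besides the shell and the picture viewer there is one more tool, called after ">>>" by a JSON object that holds its "name" and its "arguments". move_arm: Moves the arm, as the interface text tells. Its arguments: {"type":"object","properties":{"linear":{"type":"array"},"yaw":{"type":"array"},"gripper":{"type":"array"},"newtons":{"type":"number"}},"required":["linear","yaw","gripper"]}

```bash
ls; mkdir -p pics; cat > h.py <<'E'
import numpy as np, cv2
from bench import sensors, capture, ticket, spotter
def snap(cam,name):
    d=capture(cam); cv2.imwrite(f'pics/{name}.png',d['pixels']); return d
def proj(d,p):
    T=np.linalg.inv(d['extrinsics']); c=T[:3,:3]@np.array(p)+T[:3,3]
    f=210/np.tan(np.radians(d['vertical_fov'])/2)
    return np.array([d['cx']+f*c[0]/c[2], d['cy']+f*c[1]/c[2]])
def ray(d,u,v,z):
    f=210/np.tan(np.radians(d['vertical_fov'])/2)
    T=d['extrinsics']; r=T[:3,:3]@np.array([(u-d['cx'])/f,(v-d['cy'])/f,1]); o=T[:3,3]
    return o+r*(z-o[2])/r[2]
E
python3 - <<'E'
from h import *
s=sensors.sense(); print(s)
for c in ['top','side']:
    d=snap(c,c+'0'); print(c,d['vertical_fov'],d['cx'],d['cy'],d['extrinsics'].round(3).tolist())
    for n in ['shear','slot','fence_face','guide_knob','guide_face','strip_center','strip','stick_grip','stick_toe','push_stick','small_bottle','white_tape','driver']:
        try:
            r=spotter.landmark_of(c,n); print(n,[(np.round(x['centre'],4).tolist(),round(x['conf'],2)) for x in r[:2]])
        except Exception as e: print(n,e)
print(sensors.sense()['time'])
E
```

```text
pics
{'time': 0.0, 'q': array([-1.43441000e+00,  2.77168056e-01, -2.79245944e-02,  1.26798249e+00,
       -2.94412940e-05,  1.46742309e+00]), 'qd': array([ 0.00085259,  0.0006606 ,  0.00062803,  0.0012843 , -0.00072394,
        0.00192412]), 'joint_torque': array([-1.05763083e-03, -4.45509911e+01,  2.95201743e+01,  1.63869717e-02,
       -7.94234916e-05,  6.73726120e-06]), 'tool_pos': array([ 0.14831265, -0.60636356,  0.2441173 ]), 'orientation': array([ 7.86596309e-01, -6.17466556e-01, -8.29106083e-04, -7.81693962e-04]), 'contact_force': array([0.61589157, 0.0641137 , 0.69777933]), 'torque': array([ 0.00283715, -0.00371194, -0.02029303]), 'opening': 0.08536287162832884}
top 56.459497467381084 277.81052916000965 207.76747633932388 [[0.026, -0.993, 0.117, 0.394], [-1.0, -0.027, -0.005, 0.085], [0.008, -0.117, -0.993, 1.139], [0.0, 0.0, 0.0, 1.0]]
shear []
slot [([0.6108, 0.3894, 0.033], 0.81)]
fence_face [([0.6081, 0.3642, 0.0337], 0.9)]
guide_knob [([0.5372, 0.4468, 0.0723], 0.62)]
guide_face [([0.5391, 0.4378, 0.0364], 0.87)]
strip_center [([0.5436, 0.3929, 0.033], 0.95)]
strip [([0
[... 509 characters left out ...]
.0, 1.0]]
shear [([0.6129, 0.3901, 0.0032], 0.92)]
slot [([0.6122, 0.3903, 0.0296], 0.89), ([0.6054, 0.3636, 0.0376], 0.27)]
fence_face [([0.6075, 0.3612, 0.0363], 0.92)]
guide_knob [([0.535, 0.4492, 0.067], 0.76), ([0.4665, 0.5211, -0.0041], 0.26)]
guide_face [([0.5432, 0.4367, 0.0326], 0.94), ([0.5525, -0.3182, 0.0026], 0.35)]
strip_center [([0.5431, 0.3906, 0.0345], 0.59)]
strip [([0.5397, 0.3952, 0.027], 0.78)]
stick_grip [([0.4243, -0.3168, 0.0582], 0.54)]
stick_toe [([0.5551, -0.3188, -0.001], 0.68)]
push_stick [([0.4269, -0.3166, -0.0009], 0.57)]
small_bottle [([0.4663, 0.523, -0.0017], 0.65)]
white_tape [([0.4089, 0.2145, -0.0013], 0.7)]
driver [([0.4608, -0.0607, -0.0026], 0.7)]
1.4
```

```bash
python3 -c "
import cv2
for c in ['top','side']:
    i=cv2.imread(f'pics/{c}0.png'); cv2.imwrite(f'pics/{c}0b.png',cv2.resize(i,(800,600),interpolation=2))
i=cv2.imread('pics/top0.png');cv2.imwrite('pics/crop0.png',cv2.resize(i[60:260,20:220],(800,600) and (600,600),interpolation=2))
"
```

```text
(no output)
```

View pics/top0b.png

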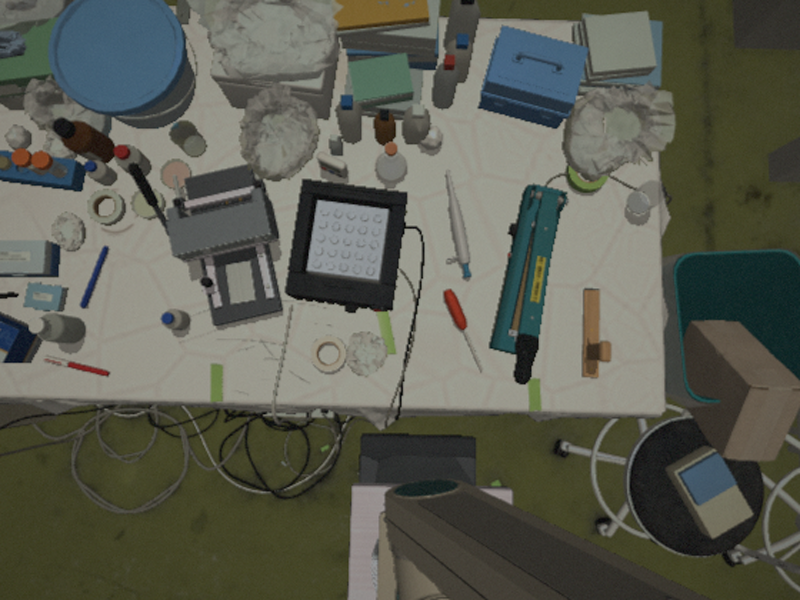

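View pics/side0b.png

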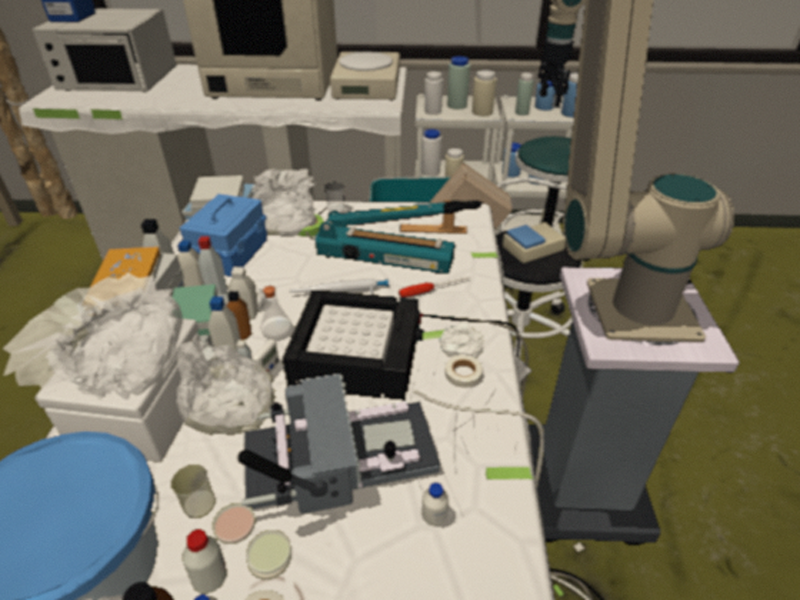

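View pics/crop0.png

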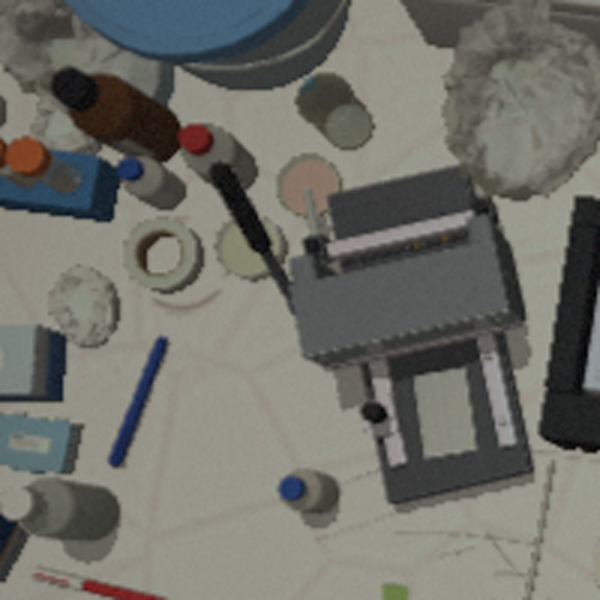

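```bash
python3 -c "
import cv2
i=cv2.imread('pics/top0.png');cv2.imwrite('pics/crop1.png',cv2.resize(i[160:235,125:205],(800,750)[:1]+(750,),interpolation=2)[:600])
cv2.imwrite('pics/crop1.png',cv2.resize(i[160:235,130:210],(640,600),interpolation=2))
cv2.imwrite('pics/crop2.png',cv2.resize(i[195:270,400:440],(320,600),interpolation=2))
i=cv2.imread('pics/side0.png');cv2.imwrite('pics/crop3.png',cv2.resize(i[260:360,160:310],(750,500),interpolation=2))
"
```

```text
(no output)
```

View pics/crop1.png

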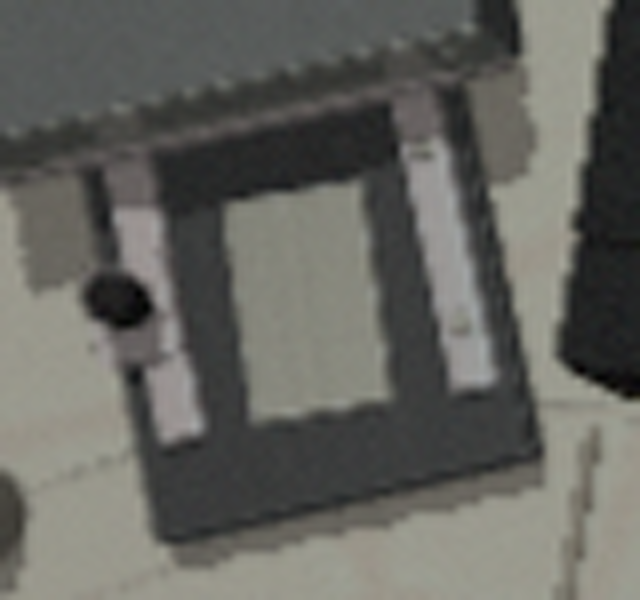

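View pics/crop2.png

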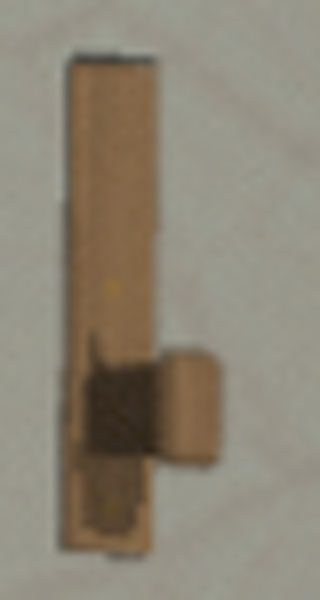

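View pics/crop3.png

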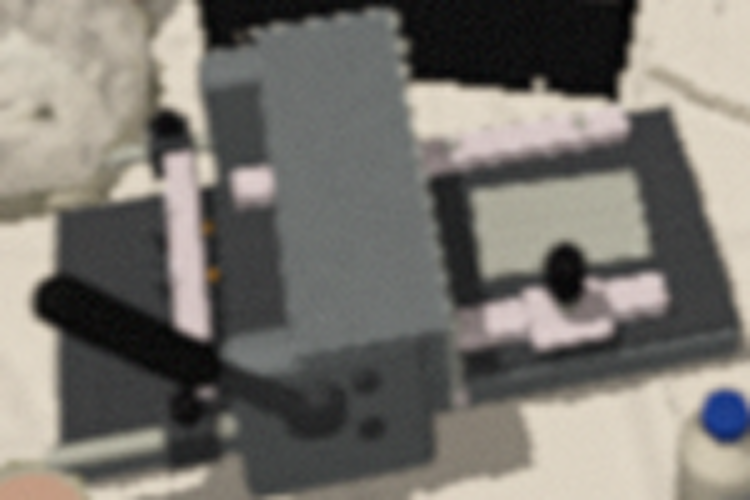

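```bash
python3 - <<'E'
from h import *
import numpy as np
d=capture('top')
P=lambda u,v,z,o=(130,160): ray(d,u/8+o[0],v/8+o[1],z)
fl,fr=P(160,540,.03),P(542,455,.03)
fi,fo=P(452,388,.04),P(497,382,.04); fi2=P(402,140,.04)
gi,go=P(205,432,.04),P(163,443,.04); gi2=P(155,155,.04)
S=[P(*c,.035) for c in [(222,203),(362,180),(393,402),(248,423)]]
ang=lambda a,b: np.degrees(np.arctan2(*(b-a)[1::-1]))
print('front',ang(fr,fl)-90,np.linalg.norm(fr-fl),fl,fr)
print('fence',ang(fi,fi2),fi,fi2); print('guide',ang(gi,gi2),gi,gi2)
print('strip',ang(S[3],S[0]),ang(S[2],S[1]),ang(S[1],S[0])-90,ang(S[2],S[3])-90,np.mean(S,0))
o=(400,195); st=[P(u,v,.008,o) for u,v in [(70,60),(157,60),(150,550),(62,550)]]
print('stick',st,ang(st[3],st[0]),ang(st[2],st[1]))
h=[P(u,v,.088,o) for u,v in [(160,350),(220,350),(220,465),(160,465)]]; print(h,np.mean(h,0))
E
```

```text
front 14.228150941509 0.13761433521965202 [0.45839696 0.43978452 0.03      ] [0.49222032 0.30639155 0.03      ]
fence 14.30239874271536 [0.51419832 0.33728692 0.04      ] [0.60254013 0.3598089  0.04      ]
guide 13.668869164412651 [0.49625494 0.4232345  0.04      ] [0.59467878 0.447171   0.04      ]
strip 10.15052481640086 11.036842668150484 11.119625013263288 9.89924939952509 [0.544248   0.39179967 0.035     ]
stick [array([ 0.55300242, -0.3029278 ,  0.008     ]), array([ 0.553875  , -0.33481434,  0.008     ]), array([ 0.37626321, -0.32944369,  0.008     ]), array([ 0.37543674, -0.29777695,  0.008     ])] -1.661578952339602 -1.7319899731274968
[array([ 0.44422895, -0.30454742,  0.088     ]), array([ 0.44476707, -0.32476987,  0.088     ]), array([ 0.40633402, -0.32406212,  0.088     ]), array([ 0.40580413, -0.30392607,  0.088     ])] [ 0.42528354 -0.31432637  0.088     ]
```

```bash
cat >> h.py <<'E'
from scipy.spatial.transform import Rotation as Ro
O=np.array([.6113,.3930,0.]); PSI=np.radians(14.1)
def sh(x,y,z): # shear frame -> world
    c,s=np.cos(PSI),np.sin(PSI); return O+np.array([c*x-s*y,s*x+c*y,z])
def insh(p):
    c,s=np.cos(PSI),np.sin(PSI); e=np.array(p)-O; return np.array([c*e[0]+s*e[1],-s*e[0]+c*e[1],e[2]])
def st():
    s=sensors.sense(); R=Ro.from_quat(s['orientation']); m=R.as_matrix()
    print('t',round(s['time'],2),'p',s['tool_pos'].round(4),'shear',insh(s['tool_pos']).round(4),'ang',round(np.degrees(np.arctan2(m[1,0],m[0,0])),2),'tilt',round(np.degrees(np.arccos(-m[2,2])),2),'F',s['contact_force'].round(2),'T',s['torque'].round(2),'open',round(s['opening'],4),'q6',s['q'][5].round(2))
    return s,m
def to(*ps):
    s,m=st()
    for p in ps: print(np.round(p,4),'->',(m.T@(np.array(p)-s['tool_pos'])).round(4).tolist())
E
python3 -c "
from h import *
to([.45,-.2,.26],[.536,.448,.2],sh(-.057,.071,.2))"
```

```text
t 1.45 p [ 0.1485 -0.6071  0.2453] shear [-0.6925 -0.8572  0.2453] ang -76.26 tilt 0.0 F [-0.68  0.08  0.23] T [-0.01 -0.02 -0.01] open 0.0855 q6 1.47
[ 0.45 -0.2   0.26] -> [-0.3238, -0.3896, -0.0147]
[0.536 0.448 0.2  ] -> [-0.9329, -0.6271, 0.0453]
[0.5387 0.448  0.2   ] -> [-0.9322, -0.6297, 0.0453]
```

>>> {"name": "move_arm", "arguments": {"linear": [[-0.324,-0.39,-0.015],[-0.324,-0.39,-0.015],[-0.324,-0.39,-0.015],[-0.324,-0.39,-0.015],[-0.324,-0.39,-0.015],[-0.324,-0.39,-0.015],[-0.324,-0.39,-0.015],[-0.324,-0.39,-0.015],[-0.932,-0.63,0.03],[-0.932,-0.63,0.03],[-0.932,-0.63,0.03],[-0.932,-0.63,0.03]], "yaw": [-120,-120,-120,-120,-120,-120,-120,-120,-120,-120,-120,-120], "gripper": [0.05,0.05,0.05,0.05,0.05,0.05,0.05,0.05,0.05,0.05,0.05,0.05], "newtons": 20}}

```text
time: 2.95
tool_pos: [0.4814, 0.0434, 0.2434]
orientation: [0.928, 0.373, 0.001, 0.0]
contact_force: [1.7, -0.3, -0.3]
opening: 0.0498
```

```bash
python3 -c "
from h import *
to(sh(-.057,.071,.17))"
```

```text
t 2.95 p [0.4814 0.0434 0.2434] shear [-0.2112 -0.3074  0.2434] ang 43.85 tilt 0.08 F [ 1.75 -0.27 -0.28] T [-0.01 -0.03 -0.01] open 0.0498 q6 0.76
[0.5387 0.448  0.17  ] -> [0.3216, -0.2521, 0.0735]
```

>>> {"name": "move_arm", "arguments": {"linear": [[0.322,-0.252,0.03],[0.322,-0.252,0.03],[0.322,-0.252,0.03],[0.322,-0.252,0.03],[0.322,-0.252,0.03],[0.322,-0.252,0.073],[0.322,-0.252,0.073],[0.322,-0.252,0.073],[0.322,-0.252,0.073]], "yaw": [-60.2,-60.2,-60.2,-60.2,-60.2,-60.2,-60.2,-60.2,-60.2], "gripper": [0.05,0.05,0.05,0.05,0.05,0.05,0.05,0.05,0.05]}}

```text
time: 4.08
tool_pos: [0.5395, 0.4457, 0.1701]
orientation: [0.616, 0.788, -0.0, 0.0]
contact_force: [-0.1, -0.6, -0.3]
opening: 0.05
```

```bash
python3 -c "
from h import *
d=snap('side','side1')
for n in ['guide_knob','guide_face']:
  for r in spotter.landmark_of('side',n): print(n,r['centre'],insh(r['centre']),r['conf'])
to(sh(-.057,.071,.076))
i=d['pixels'][180:380,120:340]; cv2.imwrite('pics/side1c.png',cv2.resize(i,(660,600),interpolation=2))
"
```

```text
guide_knob [0.5399, 0.4479, 0.0689] [-0.0558744   0.07064009  0.0689    ] 0.74
guide_knob [0.4279, -0.3141, 0.0576] [-0.3501347  -0.64111751  0.0576    ] 0.25
guide_face [0.5417, 0.4356, 0.0341] [-0.05712509  0.05827215  0.0341    ] 0.92
t 4.22 p [0.5402 0.4452 0.1715] shear [-0.0563  0.0679  0.1715] ang 103.86 tilt 0.09 F [-0.49 -0.01  0.41] T [ 0.03  0.02 -0.05] open 0.0499 q6 0.36
[0.5387 0.448  0.076 ] -> [0.0031, -0.0009, 0.0955]
```

View pics/side1c.png

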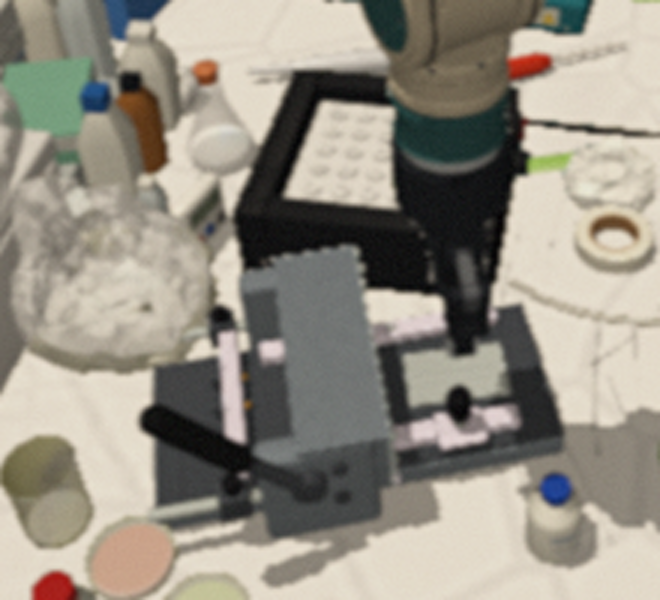

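>>> {"name": "move_arm", "arguments": {"linear": [[0.0028,-0.001,0.04],[0.0028,-0.001,0.06],[0.0028,-0.001,0.08],[0.0028,-0.001,0.094],[0.0028,-0.001,0.094],[0.0028,-0.001,0.094],[0.0028,-0.001,0.094],[0.0028,-0.001,0.094],[0.0028,-0.001,0.094]], "yaw": [0,0,0,0,0,0,0,0,0], "gripper": [0.05,0.05,0.05,0.05,0.01,0.01,0.01,0.01,0.01], "newtons": 20}}

```text
time: 5.35
tool_pos: [0.5384, 0.4489, 0.0768]
orientation: [0.616, 0.788, 0.001, 0.0]
contact_force: [-0.4, -0.0, 0.2]
opening: 0.017
```

```bash
python3 -c "
from h import *
st()"
```

```text
t 5.35 p [0.5384 0.4489 0.0768] shear [-0.0571  0.0719  0.0768] ang 103.94 tilt 0.07 F [-0.36 -0.01  0.24] T [ 0.04 -0.04  0.01] open 0.017 q6 0.36
```

>>> {"name": "move_arm", "arguments": {"linear": [[-0.003,0,0],[-0.007,0,0],[-0.011,0,0],[-0.015,0,0],[-0.019,0,0],[-0.022,0,0],[-0.025,0,0],[-0.028,0,0],[-0.03,0,0],[-0.032,0,0],[-0.034,0,0],[-0.035,0,0]], "yaw": [0,0,0,0,0,0,0,0,0,0,0,0], "gripper": [0.01,0.01,0.01,0.01,0.01,0.01,0.01,0.01,0.01,0.01,0.01,0.01]}}

```text
time: 6.85
tool_pos: [0.5473, 0.415, 0.0767]
orientation: [0.616, 0.788, 0.001, 0.0]
contact_force: [3.3, 5.2, 2.3]
opening: 0.0169
```

```bash
python3 -c "
from h import *
st()"
```

```text
t 6.85 p [0.5473 0.415  0.0767] shear [-0.0567  0.0369  0.0767] ang 103.94 tilt 0.13 F [3.3  5.25 2.27] T [ 0.82 -0.68  0.02] open 0.0169 q6 0.31
```

>>> {"name": "move_arm", "arguments": {"linear": [[-0.001,0,0],[-0.002,0,0],[-0.002,0,0]], "yaw": [0,0,0], "gripper": [0.01,0.01,0.01]}}

```text
time: 7.22
tool_pos: [0.5479, 0.4129, 0.0767]
orientation: [0.616, 0.788, 0.001, 0.001]
contact_force: [3.5, 3.2, 2.9]
opening: 0.017
```

```bash
python3 -c "
from h import *
st()"
```

```text
t 7.22 p [0.5479 0.4129 0.0767] shear [-0.0567  0.0348  0.0767] ang 103.93 tilt 0.13 F [3.51 3.19 2.94] T [ 0.82 -0.71  0.  ] open 0.017 q6 0.31
```

>>> {"name": "move_arm", "arguments": {"linear": [[-0.001,0,0],[-0.0015,0,0],[-0.0015,0,0]], "yaw": [0,0,0], "gripper": [0.01,0.01,0.01]}}

```text
time: 7.6
tool_pos: [0.5482, 0.412, 0.0768]
orientation: [0.616, 0.788, 0.001, 0.0]
contact_force: [3.2, 4.3, 2.1]
opening: 0.0169
```

```bash
python3 -c "
from h import *
s,m=st()
print(insh(O+s['contact_force']))
d=snap('top','top2')
i=d['pixels'][150:235,120:220]; cv2.imwrite('pics/top2c.png',cv2.resize(i,(700,595),interpolation=2))
d=snap('side','side2')
i=d['pixels'][240:360,160:310]; cv2.imwrite('pics/side2c.png',cv2.resize(i,(750,600),interpolation=2))
"
```

```text
t 7.6 p [0.5482 0.412  0.0768] shear [-0.0566  0.0338  0.0768] ang 103.95 tilt 0.16 F [3.24 4.25 2.06] T [ 1.04 -0.65  0.06] open 0.0169 q6 0.31
[4.18185548 3.33575142 2.05995624]
```

View pics/top2c.png

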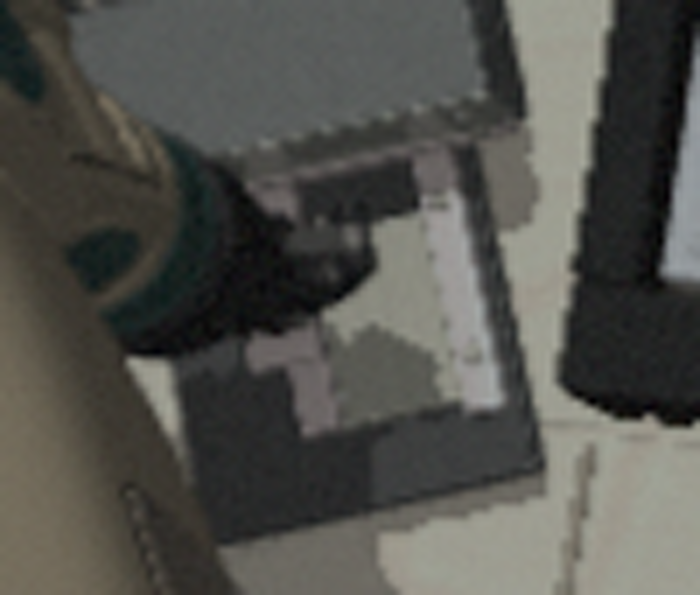

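View pics/side2c.png

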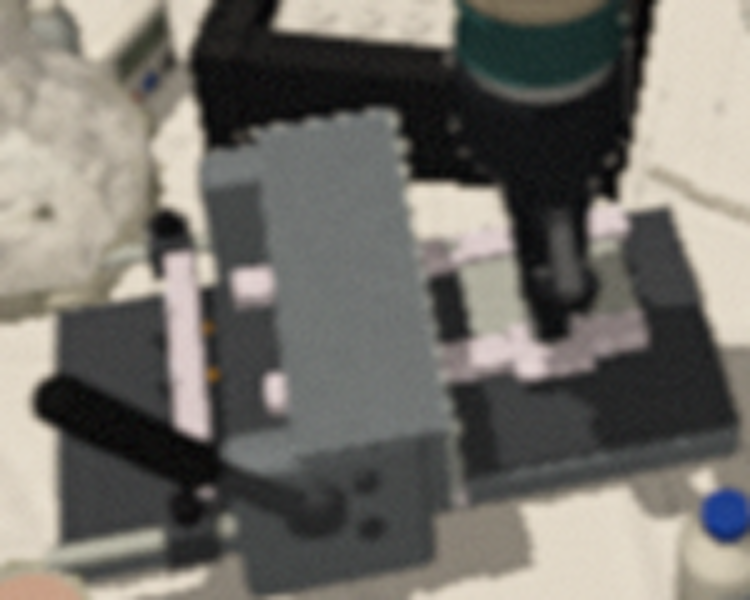

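>>> {"name": "move_arm", "arguments": {"linear": [[-0.0005,0,0],[-0.001,0,0],[-0.001,0,0]], "yaw": [0,0,0], "gripper": [0.01,0.01,0.01]}}

```text
time: 8.07
tool_pos: [0.5481, 0.412, 0.0767]
orientation: [0.616, 0.788, 0.002, -0.001]
contact_force: [3.3, 7.2, 2.0]
opening: 0.0173
```

```bash
python3 -c "
from h import *
s,m=st()
print(insh(O+s['contact_force']))"
```

```text
t 8.07 p [0.5481 0.412  0.0767] shear [-0.0566  0.0338  0.0767] ang 103.98 tilt 0.24 F [3.26 7.21 1.97] T [ 1.46 -0.55 -0.03] open 0.0173 q6 0.31
[4.91762419 6.20237934 1.96869382]
```

>>> {"name": "move_arm", "arguments": {"linear": [[-0.0005,0,0],[-0.0012,0,0],[-0.0012,0,0]], "yaw": [0,0,0], "gripper": [0.01,0.01,0.01]}}

```text
time: 8.45
tool_pos: [0.5482, 0.4119, 0.0768]
orientation: [0.616, 0.788, 0.003, -0.002]
contact_force: [2.2, 9.3, -0.1]
opening: 0.0168
```

```bash
python3 -c "
from h import *
s,m=st()
print(insh(O+s['contact_force']))"
```

```text
t 8.45 p [0.5482 0.4119 0.0768] shear [-0.0566  0.0337  0.0768] ang 104.02 tilt 0.37 F [ 2.18  9.34 -0.05] T [ 1.93 -0.43 -0.04] open 0.0168 q6 0.3
[ 4.38798486  8.52325858 -0.05444347]
```

>>> {"name": "move_arm", "arguments": {"linear": [[0,0,0],[0,0,0],[0,0,0],[0,0,-0.03],[0,0,-0.07],[0,0,-0.13],[0,0,-0.18]], "yaw": [0,0,0,0,0,0,0], "gripper": [0.045,0.045,0.045,0.045,0.06,0.06,0.06]}}

```text
time: 9.32
tool_pos: [0.5476, 0.4084, 0.258]
orientation: [0.616, 0.788, -0.0, 0.0]
contact_force: [0.3, -0.4, -0.0]
opening: 0.0597
```

```bash
python3 -c "
from h import *
d=snap('side','side3')
for n in ['guide_knob','guide_face','strip_center']:
  for r in spotter.landmark_of('side',n)[:1]: print(n,r['centre'],insh(r['centre']),r['conf'])
i=d['pixels'][240:360,160:310]; cv2.imwrite('pics/side3c.png',cv2.resize(i,(750,600),interpolation=2))
# stick grasp target
to([.50,.25,.28],[.4253,-.316,.15])
"
```

```text
guide_face [0.5547, 0.4003, 0.0336] [-0.05311637  0.02086868  0.0336    ] 0.6
strip_center [0.5469, 0.3729, 0.0329] [-0.06735642 -0.00380562  0.0329    ] 0.94
t 9.53 p [0.5483 0.409  0.2576] shear [-0.0573  0.0308  0.2576] ang 103.92 tilt 0.13 F [-0.97 -0.08 -0.72] T [-0.01  0.   -0.02] open 0.0595 q6 0.3
[0.5  0.25 0.28] -> [-0.1427, -0.085, -0.0227]
[ 0.4253 -0.316   0.15  ] -> [-0.6741, -0.294, 0.1067]
```

View pics/side3c.png

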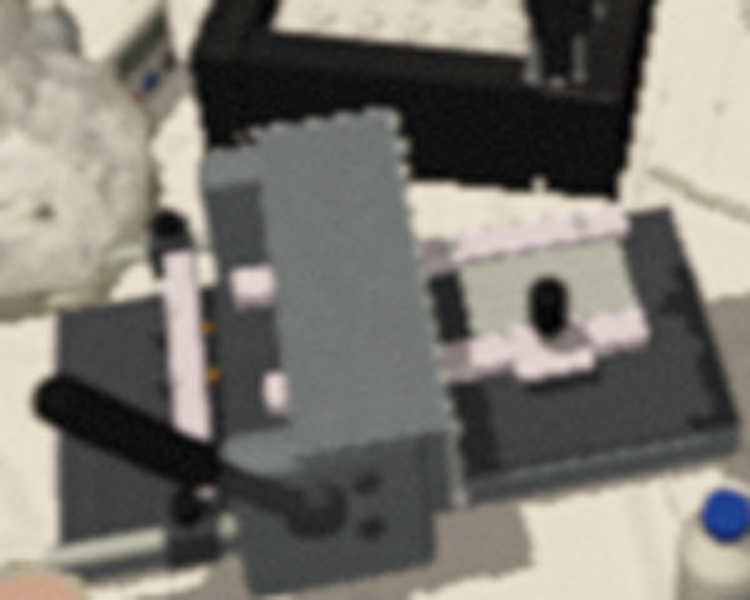

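>>> {"name": "move_arm", "arguments": {"linear": [[-0.674,-0.294,0],[-0.674,-0.294,0],[-0.674,-0.294,0],[-0.674,-0.294,0],[-0.674,-0.294,0],[-0.674,-0.294,0],[-0.674,-0.294,0],[-0.674,-0.294,0],[-0.674,-0.294,0],[-0.674,-0.294,0],[-0.674,-0.294,0.03],[-0.674,-0.294,0.08]], "yaw": [15.6,15.6,15.6,15.6,15.6,15.6,15.6,15.6,15.6,15.6,15.6,15.6], "gripper": [0.06,0.06,0.06,0.06,0.06,0.06,0.06,0.06,0.06,0.06,0.06,0.06]}}

```text
time: 11.02
tool_pos: [0.4266, -0.3083, 0.1905]
orientation: [0.718, 0.696, -0.0, 0.002]
contact_force: [-0.0, 0.1, -1.2]
opening: 0.06
```

```bash
python3 -c "
from h import *
d=snap('top','top4')
for n in ['strip_center','guide_face','guide_knob']:
  for r in spotter.landmark_of('top',n)[:1]: print(n,r['centre'],insh(r['centre']),r['conf'])
i=d['pixels'][160:235,130:210]; cv2.imwrite('pics/top4c.png',cv2.resize(i,(640,600),interpolation=2))
for n in ['side']:
  snap('side','side4')
  for r in spotter.landmark_of('side','stick_grip')[:1]: print(r)
to([.4245,-.315,.067])
"
```

```text
strip_center [0.5517, 0.3741, 0.0346] [-0.0624087  -0.00381113  0.0346    ] 0.88
guide_face [0.5484, 0.3999, 0.0375] [-0.05932401  0.0220155   0.0375    ] 0.67
guide_knob [0.5443, 0.4076, 0.0712] [-0.06142465  0.03048234  0.0712    ] 0.86
{'centre': [0.4249, -0.314, 0.0588], 'conf': 0.71}
t 11.32 p [ 0.4264 -0.3038  0.1903] shear [-0.349  -0.6308  0.1903] ang 88.37 tilt 0.08 F [ 0.38 -0.91  0.25] T [ 0.02  0.02 -0.  ] open 0.0602 q6 -0.71
[ 0.4245 -0.315   0.067 ] -> [-0.0114, -0.0015, 0.1233]
```

View pics/top4c.png

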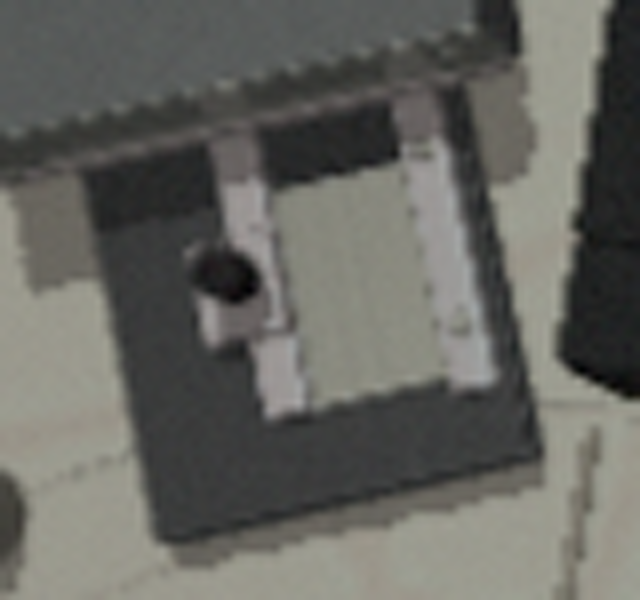

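View pics/top4.png

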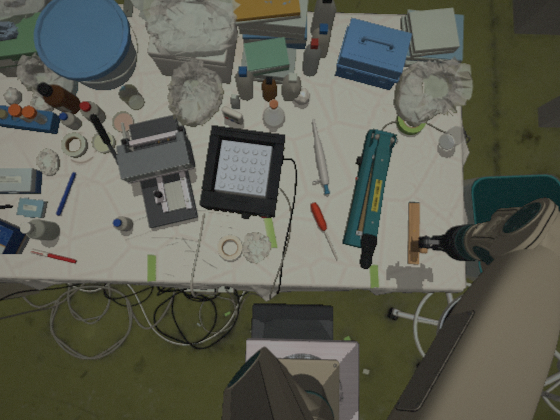

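>>> {"name": "move_arm", "arguments": {"linear": [[-0.011,-0.0015,0.04],[-0.011,-0.0015,0.04]], "yaw": [0,0,0], "gripper": [0.06,0.06]}}

```text
validation failed for argument at $.ya...
```

```bash
python3 -c "
from h import *
to([.4245,-.315,.067])"
```

```text
t 11.32 p [ 0.4264 -0.3038  0.1903] shear [-0.349  -0.6308  0.1903] ang 88.37 tilt 0.08 F [ 0.38 -0.91  0.25] T [ 0.02  0.02 -0.  ] open 0.0602 q6 -0.71
[ 0.4245 -0.315   0.067 ] -> [-0.0114, -0.0015, 0.1233]
```

>>> {"name": "move_arm", "arguments": {"linear": [[-0.011,-0.0015,0.04],[-0.011,-0.0015,0.05],[-0.011,-0.0015,0.05]], "yaw": [0,0,0], "gripper": [0.06,0.06,0.06]}}

```text
time: 11.7
tool_pos: [0.4249, -0.3145, 0.1408]
orientation: [0.717, 0.697, 0.0, -0.001]
contact_force: [0.0, -0.3, -0.2]
opening: 0.0599
```

```bash
python3 -c "
from h import *
to([.4245,-.315,.067])"
```

```text
t 11.7 p [ 0.4249 -0.3145  0.1408] shear [-0.3532 -0.6407  0.1408] ang 88.41 tilt 0.07 F [ 0.03 -0.29 -0.19] T [ 0.   -0.02 -0.01] open 0.0599 q6 -0.73
[ 0.4245 -0.315   0.067 ] -> [-0.0006, -0.0003, 0.0738]
```

Good agreement. Descend and grip.

>>> {"name": "move_arm", "arguments": {"linear": [[0,0,0.03],[0,0,0.055],[0,0,0.074],[0,0,0.074],[0,0,0.074],[0,0,0.074],[0,0,0.074],[0,0,0.074],[0,0,0.074]], "yaw": [0,0,0,0,0,0,0,0,0], "gripper": [0.06,0.06,0.06,0.06,0.01,0.01,0.01,0.01,0.01], "newtons": 80}}

```text
time: 12.82
tool_pos: [0.426, -0.3165, 0.0683]
orientation: [0.717, 0.697, 0.0, 0.001]
contact_force: [-0.1, 1.0, 6.0]
opening: 0.0211
```

```bash
python3 -c "
from h import *
st()"
```

```text
t 12.82 p [ 0.426  -0.3165  0.0683] shear [-0.3526 -0.643   0.0683] ang 88.35 tilt 0.17 F [-0.08  1.02  5.96] T [0.18 0.07 0.02] open 0.0211 q6 -0.73
```

```bash
python3 -c "
from h import *
to(sh(-.26,-.008,.30))"
```

```text
t 12.82 p [ 0.426  -0.3165  0.0683] shear [-0.3526 -0.643   0.0683] ang 88.35 tilt 0.17 F [-0.08  1.02  5.96] T [0.18 0.07 0.02] open 0.0211 q6 -0.73
[0.3611 0.3219 0.3   ] -> [0.6359, -0.0827, -0.233]
```

>>> {"name": "move_arm", "arguments": {"linear": [[0,0,-0.02],[0,0,-0.07],[0,0,-0.13],[0,0,-0.19],[0.03,-0.004,-0.22],[0.09,-0.012,-0.22],[0.15,-0.02,-0.22],[0.21,-0.027,-0.22],[0.27,-0.035,-0.22],[0.33,-0.043,-0.22],[0.39,-0.051,-0.22],[0.45,-0.059,-0.22]], "yaw": [0,0,0,0,0,-4,-8,-12,-15.7,-15.7,-15.7,-15.7], "gripper": [0.01,0.01,0.01,0.01,0.01,0.01,0.01,0.01,0.01,0.01,0.01,0.01]}}

```text
time: 14.32
tool_pos: [0.3782, 0.1376, 0.2868]
orientation: [0.616, 0.788, 0.0, 0.0]
contact_force: [1.4, -0.2, -1.4]
opening: 0.0213
```

```bash
python3 -c "
from h import *
to(sh(-.26,-.008,.29),sh(-.26,-.008,.15))"
```

```text
t 14.32 p [0.3782 0.1376 0.2868] shear [-0.2883 -0.1909  0.2868] ang 104.02 tilt 0.06 F [ 1.4  -0.16 -1.35] T [ 0.02 -0.08  0.01] open 0.0213 q6 -0.06
[0.3611 0.3219 0.29  ] -> [0.183, 0.0281, -0.0032]
[0.3611 0.3219 0.15  ] -> [0.183, 0.0279, 0.1368]
```

>>> {"name": "move_arm", "arguments": {"linear": [[0.055,0.008,0],[0.115,0.018,0],[0.165,0.026,0.01],[0.183,0.028,0.04],[0.183,0.028,0.09],[0.183,0.028,0.135],[0.183,0.028,0.135],[0.183,0.028,0.135]], "yaw": [0,0,0,0,0,0,0,0], "gripper": [0.01,0.01,0.01,0.01,0.01,0.01,0.01,0.01]}}

```text
time: 15.32
tool_pos: [0.3625, 0.3206, 0.1531]
orientation: [0.615, 0.788, 0.001, 0.0]
contact_force: [0.4, -0.1, 0.4]
opening: 0.0208
```

```bash
python3 -c "
from h import *
d=snap('side','side5'); i=d['pixels'][230:380,180:380]; cv2.imwrite('pics/side5c.png',cv2.resize(i,(800,600),interpolation=2))
d=snap('top','top5'); i=d['pixels'][160:280,110:230]; cv2.imwrite('pics/top5c.png',cv2.resize(i,(600,600),interpolation=2))
for c in ['side','top']:
  for n in ['stick_toe','stick_grip','push_stick']:
    for r in spotter.landmark_of(c,n)[:1]: print(c,n,r['centre'],insh(r['centre']).round(4),r['conf'])
to(sh(-.26,-.008,.1))"
```

```text
side stick_toe [0.4897, 0.3548, 0.0864] [-0.1272 -0.0074  0.0864] 0.94
side stick_grip [0.3639, 0.3195, 0.1408] [-0.2579 -0.011   0.1408] 0.82
side push_stick [0.365, 0.3206, 0.0865] [-0.2565 -0.0102  0.0865] 0.94
top stick_toe [0.4852, 0.3581, 0.0935] [-0.1308 -0.0031  0.0935] 0.89
top stick_grip [0.3621, 0.3212, 0.1461] [-0.2592 -0.0089  0.1461] 0.59
top push_stick [0.3602, 0.3206, 0.0863] [-0.2612 -0.009   0.0863] 0.87
t 15.72 p [0.3622 0.3205 0.1525] shear [-0.2593 -0.0097  0.1525] ang 104.04 tilt 0.09 F [ 0.44 -0.34 -1.72] T [-0.02  0.04 -0.03] open 0.0207 q6 0.35
[0.3611 0.3219 0.1   ] -> [0.0016, -0.0008, 0.0525]
```

View pics/side5c.png

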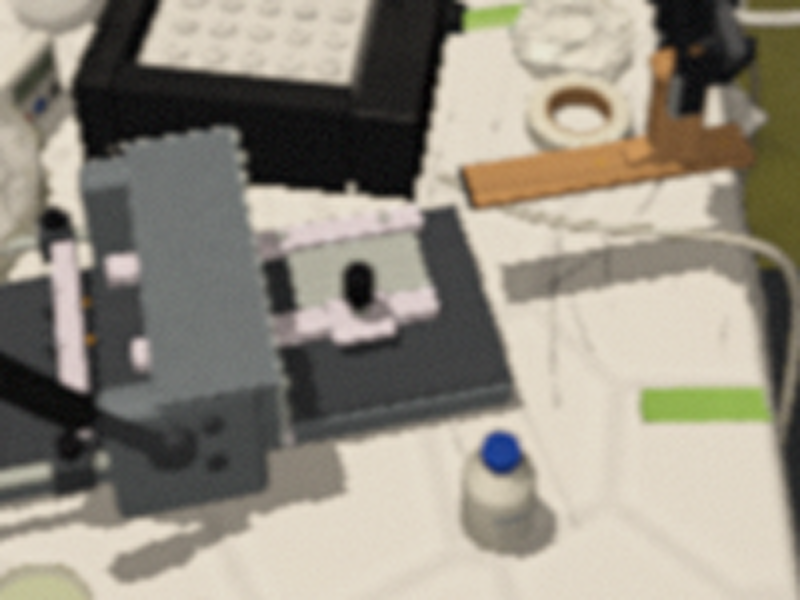

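View pics/top5c.png

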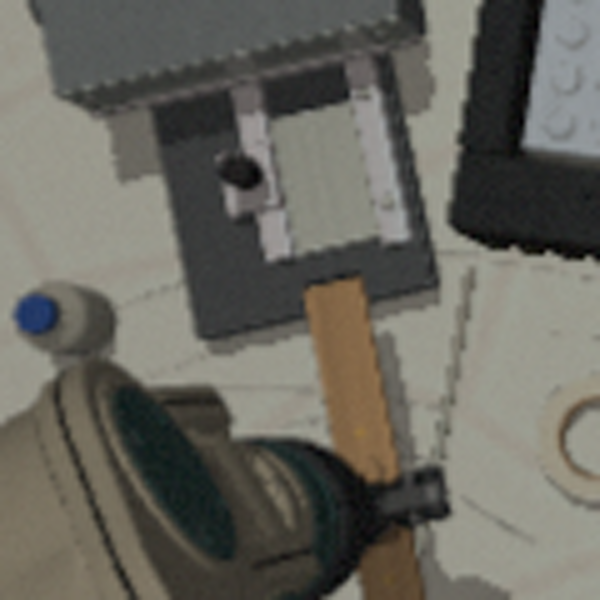

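```bash
python3 -c "
from h import *
d=capture('top')
P=lambda u,v,z: ray(d,u/5+110,v/5+160,z)
a=P(305,290,.093);b=P(362,278,.093);c=P(328,420,.093);e=P(382,400,.093)
for p in (a,b,c,e): print(insh(p).round(4))
r=P(310,250,.035),P(380,235,.035)
for p in r: print('rear',insh(p).round(4))
st()"
```

```text
[-0.1325  0.0046  0.093 ]
[-0.1328 -0.0264  0.093 ]
[-0.2033  0.0057  0.093 ]
[-0.1992 -0.0243  0.093 ]
rear [-0.1022  0.0115  0.035 ]
rear [-0.1024 -0.0288  0.035 ]
t 15.78 p [0.362  0.3203 0.1522] shear [-0.2595 -0.0098  0.1522] ang 104.04 tilt 0.06 F [ 0.41  0.   -2.33] T [-0.04 -0.01  0.01] open 0.0206 q6 0.35
```

>>> {"name": "move_arm", "arguments": {"linear": [[0.003,0,0.02],[0.003,0,0.04],[0.003,0,0.049],[0.003,0,0.0525],[0.003,0,0.0525],[0.003,0.006,0.0525],[0.003,0.012,0.0525],[0.003,0.018,0.0525],[0.003,0.022,0.0525],[0.003,0.025,0.0525]], "yaw": [0,0,0,0,0,0,0,0,0,0], "gripper": [0.01,0.01,0.01,0.01,0.01,0.01,0.01,0.01,0.01,0.01]}}

```text
time: 17.02
tool_pos: [0.3856, 0.3292, 0.0991]
orientation: [0.615, 0.788, 0.0, -0.0]
contact_force: [-0.5, 0.3, -1.0]
opening: 0.0208
```

```bash
python3 -c "
from h import *
s,m=st();print(insh(O+s['contact_force']))"
```

```text
t 17.02 p [0.3856 0.3292 0.0991] shear [-0.2345 -0.0069  0.0991] ang 104.03 tilt 0.0 F [-0.51  0.25 -0.99] T [-0.01  0.05  0.02] open 0.0208 q6 0.33
[-0.42890139  0.3700722  -0.9885892 ]
```

>>> {"name": "move_arm", "arguments": {"linear": [[0,0.003,0],[0,0.006,0],[0,0.009,0],[0,0.013,0],[0,0.018,0],[0,0.023,0],[0,0.028,0],[0,0.033,0]], "yaw": [0,0,0,0,0,0,0,0], "gripper": [0.01,0.01,0.01,0.01,0.01,0.01,0.01,0.01]}}

```text
time: 18.02
tool_pos: [0.4175, 0.3373, 0.099]
orientation: [0.615, 0.788, 0.0, -0.0]
contact_force: [-2.1, 0.0, -1.8]
opening: 0.0213
```

```bash
python3 -c "
from h import *
s,m=st();print(insh(O+s['contact_force']))"
```

```text
t 18.02 p [0.4175 0.3373 0.099 ] shear [-0.2015 -0.0068  0.099 ] ang 104.05 tilt 0.02 F [-2.06  0.05 -1.78] T [0.17 0.68 0.18] open 0.0213 q6 0.31
[-1.98821378  0.54792476 -1.77611742]
```

>>> {"name": "move_arm", "arguments": {"linear": [[0,0.005,0],[0,0.011,0],[0,0.017,0],[0,0.023,0],[0,0.029,0],[0,0.035,0],[0,0.041,0],[0,0.047,0],[0,0.053,0],[0,0.059,0],[0,0.065,0],[0,0.068,0]], "yaw": [0,0,0,0,0,0,0,0,0,0,0,0], "gripper": [0.01,0.01,0.01,0.01,0.01,0.01,0.01,0.01,0.01,0.01,0.01,0.01]}}

```text
time: 19.52
tool_pos: [0.4839, 0.3536, 0.0992]
orientation: [0.616, 0.788, 0.0, 0.0]
contact_force: [-3.4, 0.2, -0.7]
opening: 0.0211
```

```bash
python3 -c "
from h import *
s,m=st();print(insh(O+s['contact_force']))
d=snap('side','side6'); i=d['pixels'][230:380,140:340]; cv2.imwrite('pics/side6c.png',cv2.resize(i,(800,600),interpolation=2))
d=snap('top','top6'); i=d['pixels'][130:250,90:210]; cv2.imwrite('pics/top6c.png',cv2.resize(i,(600,600),interpolation=2))"
```

```text
t 19.52 p [0.4839 0.3536 0.0992] shear [-0.1332 -0.0072  0.0992] ang 104.02 tilt 0.04 F [-3.37  0.19 -0.68] T [0.22 0.74 0.23] open 0.0211 q6 0.28
[-3.2231142   1.00289956 -0.68462232]
```

View pics/side6c.png

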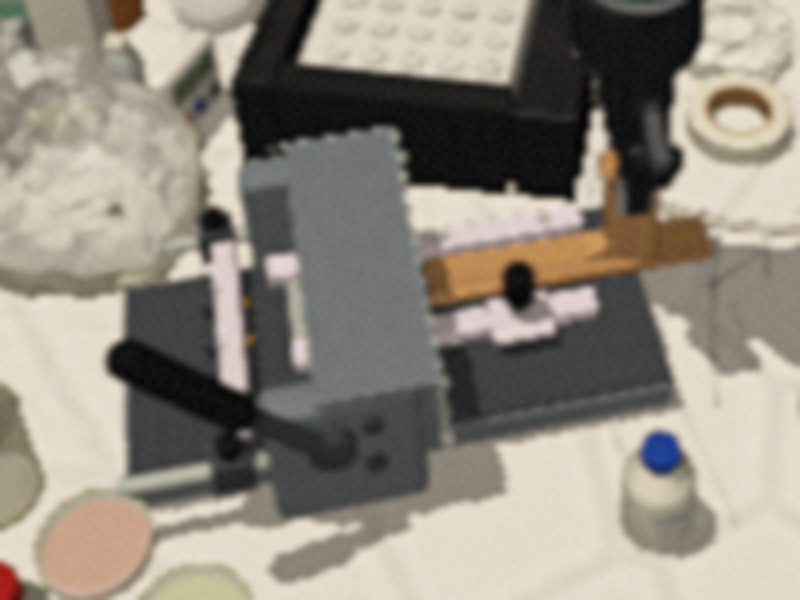

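View pics/top6c.png

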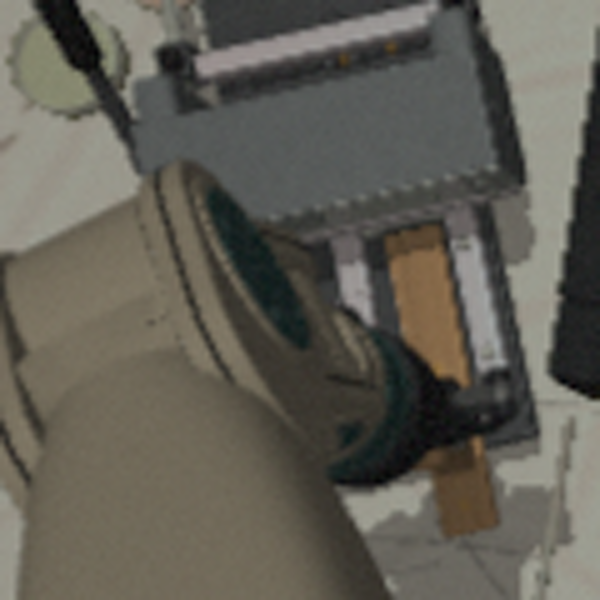

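```bash
python3 -c "
from h import *
d=capture('side')
P=lambda u,v,z: insh(ray(d,u/4+140,v/4+230,z)).round(4)
print('blank front',P(288,285,.035),P(297,335,.035)); print('pins',P(255,300,.033),P(255,340,.033)); print('bar bottom front',P(240,255,.04),P(247,380,.04))"
```

```text
blank front [ 0.0718 -0.0211  0.035 ] [0.0695 0.0168 0.035 ]
pins [ 0.0923 -0.0156  0.033 ] [0.094  0.0138 0.033 ]
bar bottom front [ 0.0987 -0.0462  0.04  ] [0.0997 0.046  0.04  ]
```

>>> {"name": "move_arm", "arguments": {"linear": [[0,0.004,0],[0,0.008,0],[0,0.012,0],[0,0.016,0],[0,0.019,0],[0,0.021,0],[0,0.022,0]], "yaw": [0,0,0,0,0,0,0], "gripper": [0.01,0.01,0.01,0.01,0.01,0.01,0.01]}}

```text
time: 20.55
tool_pos: [0.5046, 0.3589, 0.0991]
orientation: [0.615, 0.788, -0.0, 0.0]
contact_force: [-3.2, -2.0, 1.7]
opening: 0.0211
```

```bash
python3 -c "
from h import *
s,m=st();print(insh(O+s['contact_force']))"
```

```text
t 20.55 p [0.5046 0.3589 0.0991] shear [-0.1118 -0.0071  0.0991] ang 104.03 tilt 0.01 F [-3.21 -1.99  1.69] T [-0.39  0.66 -0.07] open 0.0211 q6 0.27
[-3.60342971 -1.1496457   1.69028358]
```

>>> {"name": "move_arm", "arguments": {"linear": [[0,0.0015,0],[0,0.003,0],[0,0.0045,0],[0,0.006,0],[0,0.006,0]], "yaw": [0,0,0,0,0], "gripper": [0.01,0.01,0.01,0.01,0.01]}}

```text
time: 21.18
tool_pos: [0.5106, 0.3605, 0.0991]
orientation: [0.615, 0.788, 0.0, 0.0]
contact_force: [-2.4, -1.3, -0.7]
opening: 0.0211
```

```bash
python3 -c "
from h import *
s,m=st();print(insh(O+s['contact_force']))"
```

```text
t 21.18 p [0.5106 0.3605 0.0991] shear [-0.1056 -0.0069  0.0991] ang 104.04 tilt 0.02 F [-2.4  -1.29 -0.72] T [-0.28  0.56 -0.01] open 0.0211 q6 0.27
[-2.64170631 -0.66764537 -0.72126627]
```

>>> {"name": "move_arm", "arguments": {"linear": [[0,0.0015,0],[0,0.003,0],[0,0.0045,0],[0,0.006,0],[0,0.006,0]], "yaw": [0,0,0,0,0], "gripper": [0.01,0.01,0.01,0.01,0.01]}}

```text
time: 21.8
tool_pos: [0.5113, 0.3606, 0.0994]
orientation: [0.615, 0.789, -0.004, -0.003]
contact_force: [-15.1, -4.9, 11.2]
opening: 0.0209
```

```bash
python3 -c "
from h import *
s,m=st();print(insh(O+s['contact_force']))
d=snap('side','side7'); i=d['pixels'][260:335,170:270]; cv2.imwrite('pics/side7c.png',cv2.resize(i,(800,600),interpolation=2))"
```

```text
t 21.8 p [0.5113 0.3606 0.0994] shear [-0.1049 -0.007   0.0994] ang 104.1 tilt 0.56 F [-15.13  -4.9   11.15] T [-0.92  2.69 -0.02] open 0.0209 q6 0.26
[-15.86632534  -1.06532595  11.15219845]
```

View pics/side7c.png

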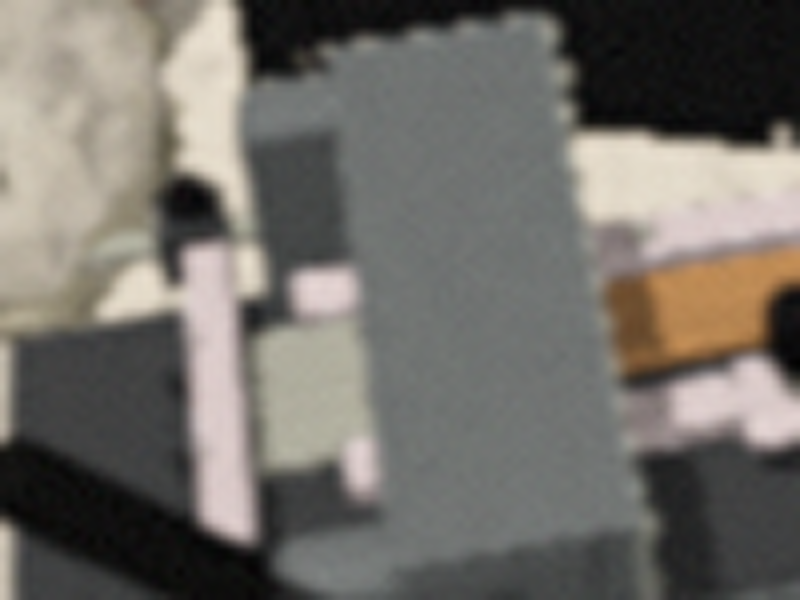

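>>> {"name": "move_arm", "arguments": {"linear": [[0,0,0],[0,-0.004,0],[0,-0.01,-0.001],[0,-0.025,-0.002],[0,-0.055,-0.003],[0,-0.09,-0.003],[0,-0.13,-0.003],[0,-0.17,-0.01],[0,-0.2,-0.03],[0,-0.2,-0.08],[0,-0.2,-0.14],[0,-0.2,-0.19]], "yaw": [0,0,0,0,0,0,0,0,0,0,0,0], "gripper": [0.01,0.01,0.01,0.01,0.01,0.01,0.01,0.01,0.01,0.01,0.01,0.01]}}

```text
time: 23.35
tool_pos: [0.3221, 0.3136, 0.2918]
orientation: [0.615, 0.788, 0.002, 0.001]
contact_force: [0.9, 0.8, -1.1]
opening: 0.021
```

```bash
python3 -c "
from h import *
s,m=st();print(insh(O+s['contact_force']))
d=snap('side','side8'); i=d['pixels'][260:335,170:270]; cv2.imwrite('pics/side8c.png',cv2.resize(i,(800,600),interpolation=2))
for c in ['side']:
  for n in ['stick_toe','push_stick','strip_center','guide_face','guide_knob','strip']:
    for r in spotter.landmark_of(c,n)[:1]: print(c,n,r['centre'],insh(r['centre']).round(4),r['conf'])
d=snap('top','top8'); i=d['pixels'][120:240,90:210]; cv2.imwrite('pics/top8c.png',cv2.resize(i,(600,600),interpolation=2))
to([.42,-.30,.28])"
```

```text
t 23.35 p [0.3221 0.3136 0.2918] shear [-0.2998 -0.0066  0.2918] ang 104.05 tilt 0.21 F [ 0.85  0.78 -1.07] T [ 0.06 -0.03  0.01] open 0.021 q6 0.38
[ 1.01819423  0.55032399 -1.07473825]
side stick_toe [0.4447, 0.3461, 0.2252] [-0.173  -0.0049  0.2252] 0.88
side push_stick [0.3239, 0.3149, 0.2258] [-0.2978 -0.0057  0.2258] 0.69
side strip_center [0.6726, 0.404, 0.0329] [ 0.0621 -0.0043  0.0329] 0.74
side guide_face [0.5531, 0.3991, 0.0363] [-0.055   0.0201  0.0363] 0.82
side guide_knob [0.5464, 0.4098, 0.0686] [-0.0589  0.0321  0.0686] 0.98
side strip [0.6692, 0.405, 0.0275] [ 0.0591 -0.0025  0.0275] 0.66
t 23.75 p [0.3211 0.3126 0.2871] shear [-0.3011 -0.0073  0.2871] ang 104.04 tilt 0.21 F [-0.24 -0.06 -1.67] T [-0.02  0.02  0.02] open 0.0207 q6 0.38
[ 0.42 -0.3   0.28] -> [-0.6183, -0.0526, 0.0081]
```

View pics/side8c.png

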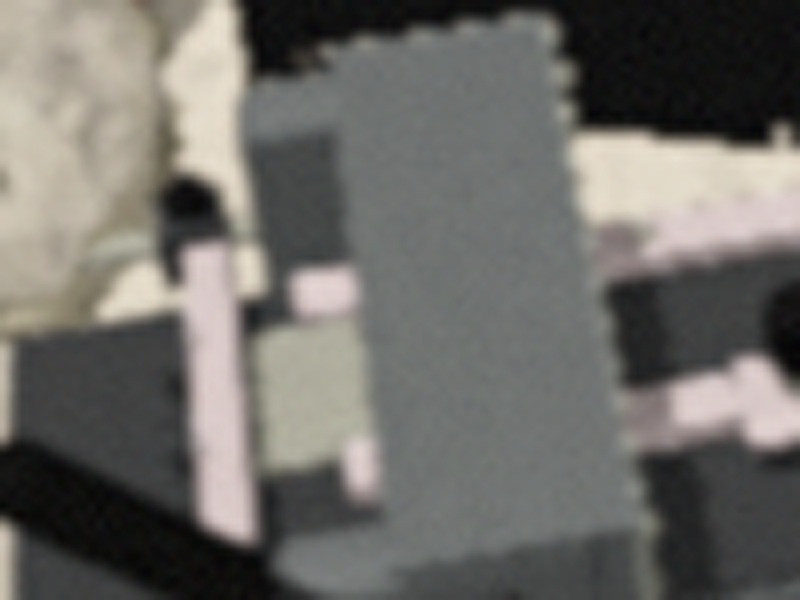

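View pics/top8c.png

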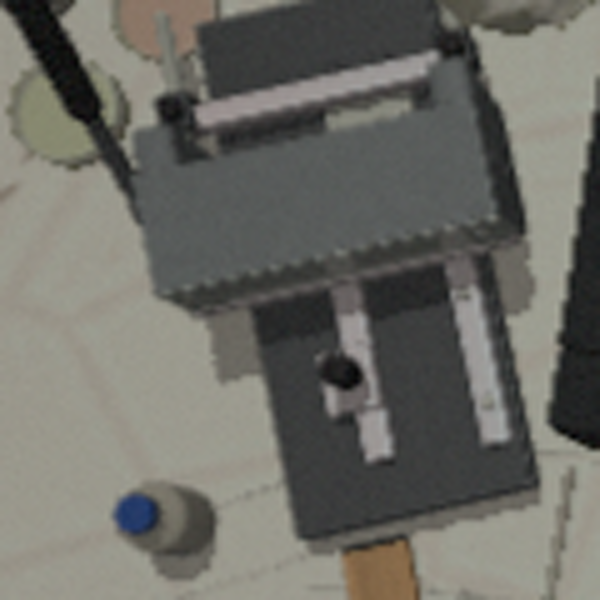

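```bash
python3 -c "
import cv2,numpy as np
a=cv2.imread('pics/top6.png')[128:158,125:185]; b=cv2.imread('pics/top8.png')[128:158,125:185]
v=np.vstack([a,b]); cv2.imwrite('pics/pins.png',cv2.resize(v,(600,600),interpolation=2))"
```

```text
(no output)
```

View pics/pins.png

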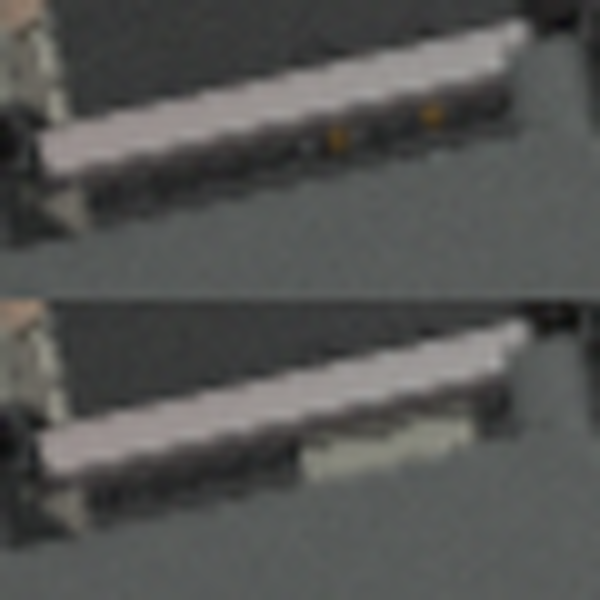

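```bash
python3 -c "
import cv2,numpy as np
a=cv2.imread('pics/top6.png')[134:150,148:178]; b=cv2.imread('pics/top8.png')[134:150,148:178]
v=np.vstack([a,b]); cv2.imwrite('pics/pins2.png',cv2.resize(np.clip(v*1.6,0,255).astype('uint8'),(540,576),interpolation=0))
a=cv2.imread('pics/side6.png')[290:325,190:220]; b=cv2.imread('pics/side8.png')[290:325,190:220]
v=np.hstack([a,b]); cv2.imwrite('pics/pins3.png',cv2.resize(v,(780,455),interpolation=0))"
```

```text
(no output)
```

View pics/pins2.png

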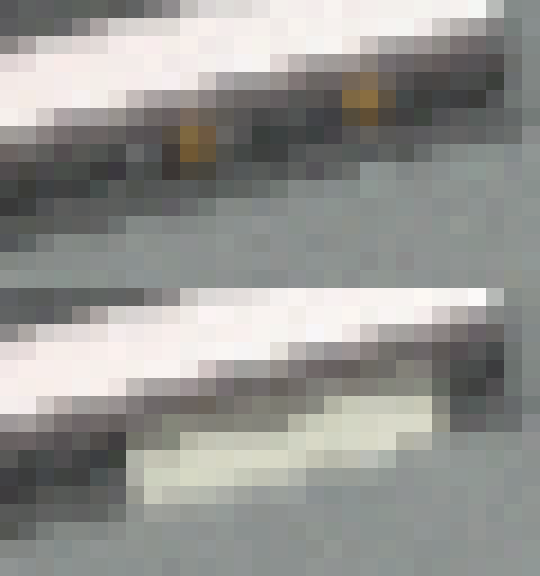

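View pics/pins3.png

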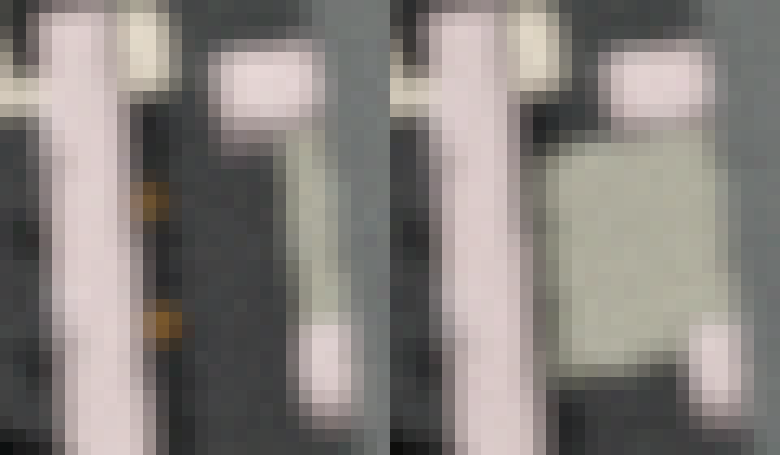

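```bash
python3 -c "
from h import *
to([.426,-.3165,.29])"
```

```text
t 23.75 p [0.3211 0.3126 0.2871] shear [-0.3011 -0.0073  0.2871] ang 104.04 tilt 0.21 F [-0.24 -0.06 -1.67] T [-0.02  0.02  0.02] open 0.0207 q6 0.38
[ 0.426  -0.3165  0.29  ] -> [-0.6358, -0.0508, -0.0018]
```

>>> {"name": "move_arm", "arguments": {"linear": [[-0.04,0.0,0],[-0.1,-0.008,0],[-0.16,-0.013,0],[-0.22,-0.018,0],[-0.28,-0.022,0],[-0.34,-0.027,0],[-0.4,-0.032,0],[-0.46,-0.037,0],[-0.52,-0.042,0],[-0.58,-0.046,0],[-0.62,-0.05,0],[-0.636,-0.051,0]], "yaw": [0,0,2,5,8,12,15.7,15.7,15.7,15.7,15.7,15.7], "gripper": [0.01,0.01,0.01,0.01,0.01,0.01,0.01,0.01,0.01,0.01,0.01,0.01]}}

```text
time: 25.25
tool_pos: [0.4264, -0.3177, 0.2871]
orientation: [0.718, 0.696, -0.0, -0.002]
contact_force: [-0.8, 1.0, -1.8]
opening: 0.0208
```

```bash
python3 -c "
from h import *
to([.426,-.3165,.069])"
```

```text
t 25.25 p [ 0.4264 -0.3177  0.2871] shear [-0.3524 -0.6442  0.2871] ang 88.2 tilt 0.19 F [-0.83  1.   -1.85] T [ 0.05  0.06 -0.04] open 0.0208 q6 -0.73
[ 0.426  -0.3165  0.069 ] -> [0.0007, 0.0001, 0.2181]
```

>>> {"name": "move_arm", "arguments": {"linear": [[0,0,0.04],[0,0,0.09],[0,0,0.14],[0,0,0.18],[0,0,0.2],[0,0,0.21],[0,0,0.215],[0,0,0.217],[0,0,0.217]], "yaw": [0,0,0,0,0,0,0,0,0], "gripper": [0.01,0.01,0.01,0.01,0.01,0.01,0.01,0.01,0.01]}}

```text
time: 26.38
tool_pos: [0.4275, -0.3165, 0.0729]
orientation: [0.717, 0.697, 0.0, 0.001]
contact_force: [0.2, -0.1, -0.6]
opening: 0.021
```

```bash
python3 -c "
from h import *
st()"
```

```text
t 26.38 p [ 0.4275 -0.3165  0.0729] shear [-0.3511 -0.6433  0.0729] ang 88.34 tilt 0.09 F [ 0.22 -0.14 -0.6 ] T [-0.04  0.03 -0.04] open 0.021 q6 -0.73
```

>>> {"name": "move_arm", "arguments": {"linear": [[0,0,0.002],[0,0,0.004],[0,0,0.0055],[0,0,0.0055]], "yaw": [0,0,0,0], "gripper": [0.01,0.01,0.01,0.01]}}

```text
time: 26.88
tool_pos: [0.4271, -0.3163, 0.0683]
orientation: [0.717, 0.697, -0.0, 0.0]
contact_force: [-3.3, 2.2, 9.2]
opening: 0.0208
```

```bash
python3 -c "
from h import *
st()"
```

```text
t 26.88 p [ 0.4271 -0.3163  0.0683] shear [-0.3514 -0.643   0.0683] ang 88.33 tilt 0.04 F [-3.26  2.22  9.16] T [ 0.44  0.51 -0.04] open 0.0208 q6 -0.73
```

On the bench. Release and rise.

>>> {"name": "move_arm", "arguments": {"linear": [[0,0,0],[0,0,0],[0,0,0],[0,0,-0.02],[0,0,-0.06],[0,0,-0.11],[0,0,-0.16],[0,0,-0.16],[0,0,-0.16]], "yaw": [0,0,0,0,0,0,0,0,0], "gripper": [0.06,0.06,0.06,0.06,0.06,0.06,0.06,0.06,0.06]}}

```text
time: 28.0
tool_pos: [0.4268, -0.3158, 0.2262]
orientation: [0.717, 0.697, -0.0, -0.0]
contact_force: [-0.7, 0.3, -1.1]
opening: 0.0603
```

```bash
python3 -c "
from h import *
st()
for c in ['side','top']:
  d=snap(c,c+'9')
  cv2.imwrite(f'pics/{c}9b.png',cv2.resize(d['pixels'],(800,600),interpolation=2))
  for n in ['stick_toe','push_stick','strip_center','guide_face','guide_knob','small_bottle','white_tape','driver']:
    for r in spotter.landmark_of(c,n)[:1]: print(c,n,r['centre'],insh(r['centre']).round(4),r['conf'])
st()
a=cv2.imread('pics/side9.png')[290:325,190:220]; b=cv2.imread('pics/side8.png')[290:325,190:220]
cv2.imwrite('pics/cmp9.png',cv2.resize(np.hstack([a,b]),(780,455),interpolation=0))"
```

```text
t 28.0 p [ 0.4268 -0.3158  0.2262] shear [-0.3517 -0.6425  0.2262] ang 88.34 tilt 0.02 F [-0.7   0.31 -1.08] T [ 0.   -0.01 -0.03] open 0.0603 q6 -0.73
side stick_toe [0.5552, -0.3206, 0.0002] [-2.283e-01 -6.784e-01  2.000e-04] 0.61
side push_stick [0.4255, -0.317, -0.0017] [-0.3532 -0.6433 -0.0017] 0.73
side strip_center [0.672, 0.405, 0.0344] [ 0.0618 -0.0031  0.0344] 0.55
side guide_face [0.5522, 0.3985, 0.0346] [-0.056   0.0197  0.0346] 0.98
side guide_knob [0.5455, 0.4108, 0.0667] [-0.0595  0.0333  0.0667] 0.71
side small_bottle [0.4655, 0.5184, -0.0044] [-0.1109  0.1571 -0.0044] 0.72
side white_tape [0.4077, 0.214, -0.0012] [-0.2411 -0.124  -0.0012] 0.59
side driver [0.4597, -0.0611, -0.0023] [-0.2577 -0.4035 -0.0023] 0.74
top stick_toe [0.5565, -0.3141, 0.0035] [-0.2254 -0.6724  0.0035] 0.9
top push_stick [0.4253, -0.3173, -0.0007] [-0.3534 -0.6436 -0.0007] 0.77
top strip_center [0.6714, 0.4055, 0.0352] [ 0.0613 -0.0025  0.0352] 0.42
top guide_face [0.4672, 0.5179, -0.001] [-0.1093  0.1562 -0.001 ] 0.24
top guide_knob [0.5448, 0.4115, 0.0708] [-0.06    0.0341  0.0708] 0.63
top small_bottle [0.4673, 0.5182, -0.0014] [-0.1092  0.1565 -0.0014] 0.6
top white_tape [0.4052, 0.2116, -0.0023] [-0.2441 -0.1257 -0.0023] 0.66
top driver [0.4602, -0.056, -0.0019] [-0.2559 -0.3987 -0.0019] 0.57
t 28.9 p [ 0.427  -0.316   0.2267] shear [-0.3515 -0.6428  0.2267] ang 88.34 tilt 0.01 F [ 0.25 -0.67  0.19] T [-0.02  0.03 -0.  ] open 0.0602 q6 -0.73
```

View pics/side9b.png

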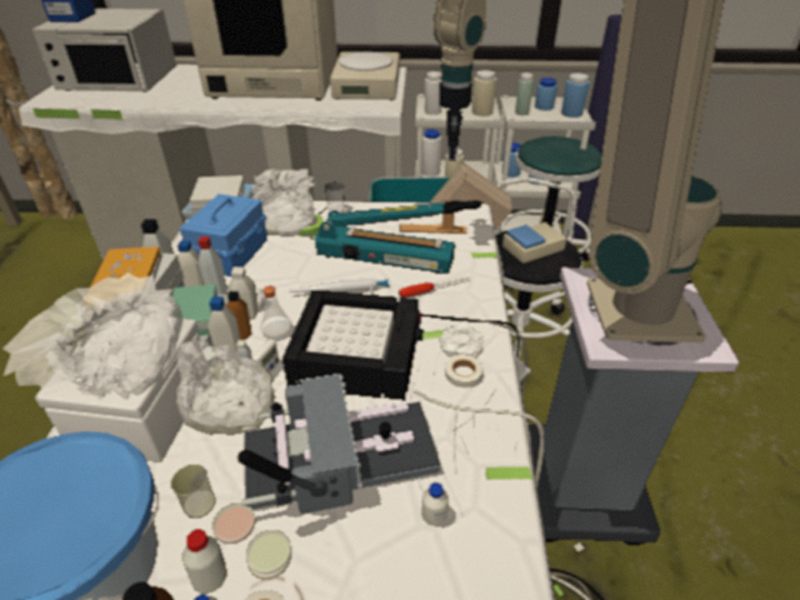

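View pics/top9b.png

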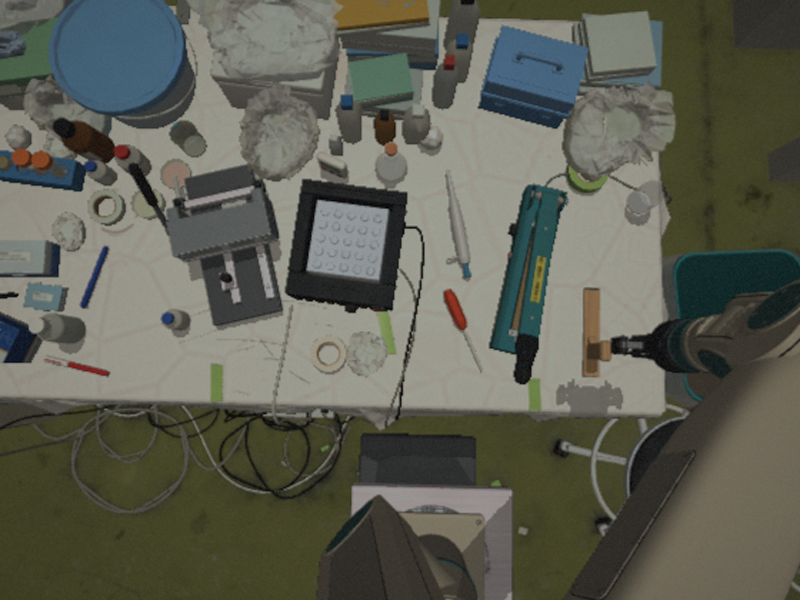

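View pics/cmp9.png

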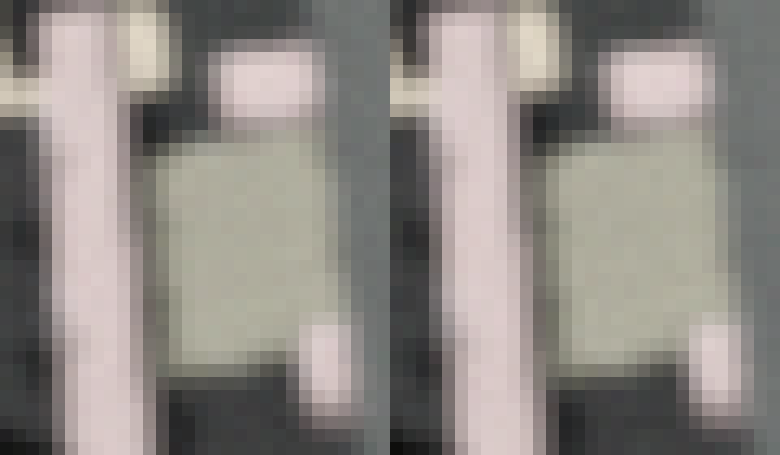

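```bash
python3 -c "
from bench import ticket
print(ticket.sign_off())"
```

```text
the job is handed in; nothing more can be done
None
```

The job is handed in after about 29 s of the 72 s allowed. The blank is home against the back gauge, the guide is snug, and the push stick is back on the bench.

- **Guide:** I closed it by its knob until it stopped at about 8.5 N. The top picture showed the blank square between the fence and the guide.
- **Feeding:** The stick pushed the blank under the guard with 2 to 4 N. At the gauge it stopped dead at about 16 N. I drew the stick straight back and stood it upright where it started.
- **Final pictures:** The blank has not moved since it was pressed home. It reaches the gauge bar and covers both contact pins. The detected guide position still reads about 58 mm of travel. The bottle, tape and screwdriver are where they began, within the detectors' few millimetres of error, and the gripper is clear of everything.
- **Not confirmed directly:** I could not read the pin travel itself. I judged the pins pressed in from the stop force, from how far the blank travelled, and from the pins disappearing in the pictures. In the last pictures the detectors put the blank's centre at y = -2.5 mm (top) and -3.1 mm (side), where -5 mm is ideal. The limit is -2 mm and the detectors are good to about 4 mm, so this agrees only roughly.

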